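# Press the twist cap home on the paint tin

## Robot

A 6-joint arm with a two-finger parallel gripper is mounted at the origin on the work surface. World frame = base frame: x ahead of the robot, y to its left, z up, the work surface at z = 0. Lengths are in mm, angles in rad, forces in N, time in s.
With the tool pointing down it reaches from about 300 to 775 mm from the base axis. Payload 14.6 kg.
Tool frame: the origin (TCP) lies between the finger pads; the fingertips stand 25 mm ahead of it and the grasp point (between the pads) lies 6 mm ahead of it; z points along the fingers, y is the direction in which the jaws open and shut (so a half turn about z gives the same grasp; the last joint's range is limited). The gripper opens to 94 mm and grips with 3 to 60 N. Pads are 16 mm wide; open, the fingers measure 119 mm over their backs; the gripper's body (75 mm by 177 mm) begins 78 mm behind the grasp point.
Start: joints at [-1.358, 0.3, 1.521, -0, 1.321, -0.067], TCP at [151.883, -528.603, 230.446] pointing down, gripper open.
Joint ranges: [-3.03, 3.03], [-0.79, 2.21], [0.23, 2.52], [-1.04, 4.18], [0, 3.07], [-2.55, 2.55]. Speed limits (rad/s): [2.22, 2.22, 2.57, 3.14, 3.14, 3.14].

## Interface

Orientations are given as a unit quaternion [x, y, z, w].
In Python, from cell import env, let_go, clamp, inverse_kinematics, optics, models gives the robot as it stands. The module is installed in compiled form; this text tells all that it offers. Calls block until the motion is done:
- env.reach(position, orientation): joint-space move of the TCP to a pose.
- env.move_linear(position, max_speed=150, orientation=None): straight line of the TCP; orientation=None keeps the orientation; max_speed is the mean speed in mm/s.
- env.move_j(angles): joint-space move.
- let_go() and clamp(): open the fingers fully, or close them until they stop; the grip force is fixed at half the most.
- env.pause(seconds).
- inverse_kinematics(position, orientation): joint angles nearest the present ones, or None.
- env.read_state(): the state.
- optics.camera(name): name is "scene" or "top" or "wrist"; returns a dict with "img" (480x640x3 uint8, red, green, blue), "range_z" (480x640 float32, mm along the optical axis (not along the pixel's ray), 0 where there is no reading), "vfov" (degrees; the focal length in pixels is half the picture's height over the tangent of half this angle, whatever the lens; pixels are square), "cx", "cy" (the principal point, pixels), "k1" (the pictures are not rectified: a ray, as slopes to the right and down, at radius r is drawn at 1 + k1 r^2 times it, then the intrinsics apply), "R" (3x3) and "t" (3): a world point X has camera coordinates R X + t. Camera axes: x right, y down, z forward; pixel columns grow to the right and rows downward; lengths in mm; the calibration is good to about 2 mm. A picture is of the moment at which its call begins.
A pose or a line that the arm cannot do raises env.MotionError and nothing moves.
- env.close_job(): hands the job in, once; it reports no verdict.
Trained networks look in a picture, given as the dict that the camera call returned (one of the last four; its "shot" number tells which), for a name from the list of things; names that differ only in an ending like _2 or _b are one class to them, and where a whole thing is asked for, a point or a joint stands for the part that bears it (a point fixed in the world has none). Each returns a list of dicts, best first, with "confidence" (0 to 1); they miss things now and then, are a little off and sometimes report something else, mostly with a low value. They report only what shows in the picture. A call takes as long as a camera call. They do not tell look-alikes from the thing itself.
- models.cut_out(picture, thing): "mask" (480x640 bool, what is visible of it) and "box" ([left, top, right, bottom] in pixels, round what is visible of it).
The state is a dict: "t": time; "qpos": joint angles; "dq": joint speeds; "joint_torque": joint torques, N m; "tool_pos": TCP position; "tool_rot": TCP orientation; "wrist_force": force on the tool from outside, world axes, zero at the start; "wrist_torque": the same for the moment, N m; "width": finger opening in mm.
Only numpy, scipy, OpenCV 4.12 (cv2) and the standard library are available. Lean on these libraries where they do the work, as an engineer would, in place of code of your own. Each camera call takes 0.05 s, during which the arm holds its last target.

## Task

The splash guard of the paint tin leans over the twist cap: fold it back until it stands straight up, square to the tin, and leave it standing there. Then turn the knurled cap until its hidden keyway drops over the pin on the neck, push it fully home, and finish while still holding it pushed down with the gripper, because a spring lifts it again if it is let go. Leave the pencil cup, the hole punch and the palette where they are.

Things in the scene. Friction and masses are not known exactly. Their poses are not given: they have to be found in the camera images.
- tin: Fixed flat metal paint tin, 195 x 150 x 50 mm high. Origin: on the table straight under the axis of cap and neck. x runs from the cap towards the guard's hinge, z is up; the tin spans x -50 to +145 mm, y -75 to +75 mm. A 30 mm wide neck stands on its top inside the cap; a spring plunger in it carries the cap.
- cap: Loose round grey knurled twist cap, 56 mm diameter, 54 mm tall, about 0.12 kg, sitting on the neck with 1 mm of play, free to turn. Origin: centre of its underside, z up along its axis; 62 mm above the table at the start, 50 mm when fully home. The spring pushes it up with 4 N at the start, rising evenly to 9 N at home, and lifts it again if let go.
- cap_grip (a point): Point on the cap's axis 40 mm above its underside: a good height to grip it across 56 mm at any yaw. The keyway inside cannot be seen and has no known bearing on the cap; it comes over the pin after turning the cap clockwise (seen from above) by 25 to 70 degrees from the start, and passes within about 7 degrees either side of the best bearing.
- neck_foot (a point): Point on the neck's axis on the tin's flat top, 50 mm above the table; the cap's underside comes down to it when fully home. The neck bears one small radial pin, hidden under the cap. With the keyway off the pin the cap pushes down only 3 mm from its start height and stops hard; with the keyway over the pin it goes down 12 mm, onto the tin's top.
- guard (a joint): Angle of the splash guard about its hinge (rad): 0 = upright, square to the tin; negative = leaning towards and over the cap (start -0.87 to -0.57); positive = leaning away from the cap. Limits -0.95 and 0.6. The hinge is stiff (0.25 N m, about 2 N at the tab): the guard stays where it is left.
- guard_tab (a point): Grip point on the guard's tab. The guard is a metal panel 130 mm wide (along the tin's y), 6 mm thick, reaching 150 mm from the hinge; from the middle of its free edge a tab 24 mm wide (along the tin's y), 8 mm thick, sticks out 41 mm more. The point is mid-tab, 178 mm from the hinge, 13 mm short of the tab's end. Pinch it across 24 mm. z points away from the hinge.
- guard_hinge (a point): Middle of the guard's hinge line, 50 mm above the table and 130 mm from the cap's axis along the tin's x; the hinge line runs along the tin's y.
- pencil_cup: Bystander: round wooden pencil cup, 72 mm diameter, 95 mm tall, pencils stand out of it to 160 mm. Origin: centre of its underside. Leave alone.
- hole_punch: Bystander: green plastic hole punch with a press lever, 115 x 50 x 62 mm high. Origin: centre of its underside. Leave alone.
- palette: Bystander: white plastic paint palette with six round wells, 110 x 160 x 16 mm high. Origin: centre of its underside. Leave alone.
Mind the look-alikes: they are no part of the job. What is meant by the tin is not pink or purple, and is the larger of those in its own colour.

How it is judged (in metres and radians):
On the way, in this order (a step that is already met when the one before it is completed fails the run):
1. the splash guard stands upright (value of joint guard between -0.17 and 0.17 rad), for 0.2 s.
2. the cap's keyway is over the pin and the cap is fully home (z of cap in the frame of tin below 0.053 m and horizontal distance between cap and tin below 0.005 m), for 0.2 s.
At the end, for the whole second after the job is handed in: The guard stands within 0.17 rad (10 degrees) of upright; the cap is held on the neck's axis (within 5 mm) with its underside within 3 mm of the tin's top, against the spring, the fingers pressing on it with more than 2 N (all of step 1 and all of step 2 and contact force between the fingers and cap above 2 N); the arm keeps its last pose, push and grip.
It fails at once if the pencil cup was shifted by more than 25 mm (distance of pencil_cup from where it was at the start of the episode above 0.025 m).
It fails at once if the hole punch was shifted by more than 25 mm (distance of hole_punch from where it was at the start of the episode above 0.025 m).
It fails at once if the palette was shifted by more than 25 mm (distance of palette from where it was at the start of the episode above 0.025 m).
It also fails if it takes over 58 s, if anything falls off the work surface, if the arm or the gripper's body presses on something with over 40 N, if the wrist force passes 120 N, or if a joint passes its speed limit or range.

## Working session

There is one attempt and no reset: what is moved stays moved. The work goes in short steps, each a Python script; the robot and the scene stay as the last script left them, time stands still between calls to the robot, and variables do not carry over. Pictures are saved under pics/ and viewed, and the job is handed in when it is done.

```bash
mkdir -p pics
cat > h.py <<'E'
import numpy as np, cv2, sys
from cell import env, let_go, clamp, inverse_kinematics, optics, models
from scipy.spatial.transform import Rotation as Ro
def save(p,name): cv2.imwrite('pics/'+name+'.png', cv2.cvtColor(p['img'],cv2.COLOR_RGB2BGR))
def cloud(p):
    f=240/np.tan(np.radians(p['vfov'])/2)
    K=np.array([[f,0,p['cx']],[0,f,p['cy']],[0,0,1.]])
    v,u=np.mgrid[:480,:640].astype(np.float64)
    xd=(u-p['cx'])/f; yd=(v-p['cy'])/f
    x,y=xd.copy(),yd.copy()
    for _ in range(20):
        s=1+p['k1']*(x*x+y*y); x,y=xd/s,yd/s
    z=p['range_z'].astype(float)
    C=np.stack([x*z,y*z,z],-1)
    W=(C-np.array(p['t']))@np.array(p['R'])
    W[z==0]=np.nan
    return W
def project(p,X):
    f=240/np.tan(np.radians(p['vfov'])/2)
    c=np.asarray(X,float)@np.array(p['R']).T+np.array(p['t'])
    x=c[...,0]/c[...,2];y=c[...,1]/c[...,2];s=1+p['k1']*(x*x+y*y)
    return np.stack([f*x*s+p['cx'],f*y*s+p['cy']],-1)
E
python3 - <<'E'
from h import *
for n in ('scene','top','wrist'):
    p=optics.camera(n); save(p,n+'0'); np.savez(n+'0.npz',**{k:v for k,v in p.items() if k!='name'})
    print(n,{k:v for k,v in p.items() if k not in('img','range_z')})
    for t in ('tin','cap','guard'):
        print(t,[(round(d['confidence'],2),d['box']) for d in models.cut_out(p,t)])
E
```

```text
scene {'vfov': 42.242549039925116, 'cx': 325.0098646665834, 'cy': 246.1744725960318, 'k1': -0.002527493172183168, 'R': array([[-0.49654144,  0.86787934, -0.01523298],
       [ 0.65950825,  0.36579953, -0.65668834],
       [-0.56435403, -0.33611924, -0.75400821]]), 't': array([ 241.10297178, -194.88800039, 1999.38096459]), 'shot': 1}
tin [(0.74, [292.5, 268.2, 381.0, 357.9]), (0.73, [251.8, 257.3, 308.5, 308.5]), (0.63, [257.2, 174.1, 334.9, 242.7]), (0.6, [350.5, 236.3, 404.8, 289.3])]
cap [(0.57, [341.8, 276.1, 356.6, 288.4])]
guard [(0.91, [348.2, 234.8, 383.1, 277.7]), (0.83, [258.2, 172.0, 302.4, 228.2]), (0.75, [302.9, 263.1, 361.2, 341.1])]
top {'vfov': 55.44796223327102, 'cx': 321.7195160373807, 'cy': 241.96360304333456, 'k1': -0.03048117027010361, 'R': array([[ 0.00524253, -0.99995654, -0.00770901],
       [-0.99758919, -0.00469635, -0.06923688],
       [ 0.06919766,  0.0080534 , -0.99757046]]), 't': array([   2.50420853,  474.93717719, 1191.34771852]), 'shot': 2}
tin [(0.97, [380.7, 276.9, 455.7, 359.8]), (0.86, [352.1, 192.2, 397.1, 246.9]), (0.73, [265.2, 177.5, 328.9, 248.2]), (0.73, [269.8, 266.8, 317.0, 321.5])]
cap [(0.91, [285.3, 214.6, 310.4, 238.5])]
guard [(0.85, [387.1, 285.0, 455.3, 291.9]), (0.72, [358.1, 186.7, 393.8, 200.5]), (0.65, [264.3, 177.3, 323.4, 210.0]), (0.59, [277.9, 269.4, 312.4, 277.8])]
wrist {'vfov': 70.8819044515472, 'cx': 322.10703558364423, 'cy': 230.64813294605761, 'k1': -0.029597972556013916, 'R': array([[ 2.76738219e-01, -9.60945340e-01, -1.10591634e-04],
       [-9.36244363e-01, -2.69650621e-01,  2.25244390e-01],
       [-2.16477368e-01, -6.22301905e-02, -9.74302290e-01]]), 't': array([-549.98492599,  -23.83746511,  389.69612628]), 'shot': 3}
tin [(0.87, [0.0, 1.6, 152.4, 128.7])]
cap []
guard []
```

View pics/scene0.png

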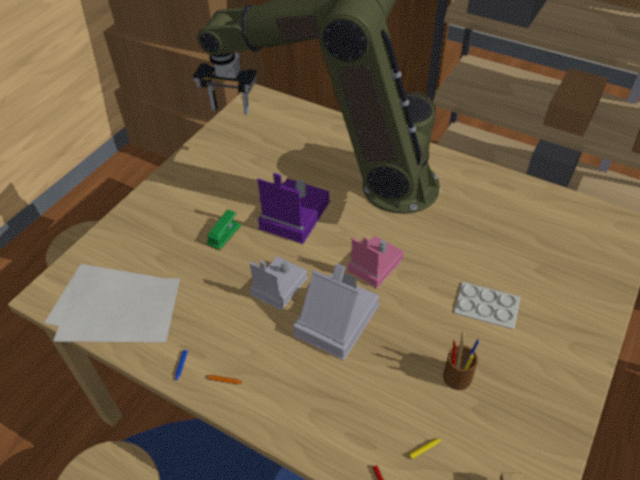

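View pics/top0.png

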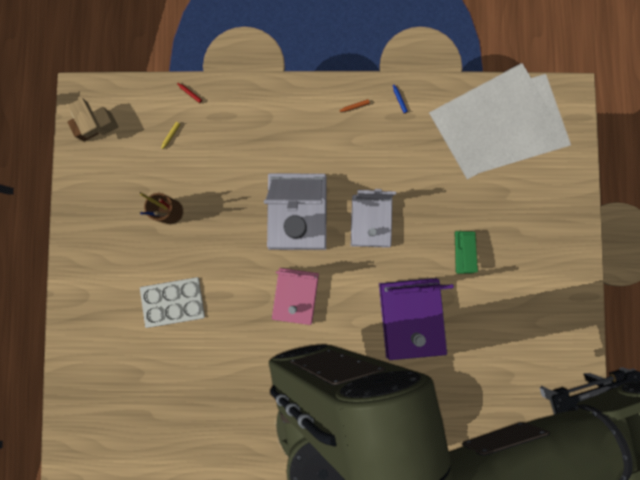

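Four tins appear in the top view: purple (413,318), pink (295,296), small light grey (373,218) and large light grey (297,212). The large light-grey one fits, since it is neither pink nor purple and is the larger of its colour. I'll confirm it in a crop and measure it.

Run:
```python
from h import *
p=dict(np.load('top0.npz')); s=dict(np.load('scene0.npz'))
a=cv2.resize(p['img'][160:265,250:410],None,fx=4,fy=4,interpolation=cv2.INTER_CUBIC)
cv2.imwrite('pics/crop_top.png',a[...,::-1])
a=cv2.resize(s['img'][230:370,230:420],None,fx=4,fy=4,interpolation=cv2.INTER_CUBIC)
cv2.imwrite('pics/crop_scene.png',a[...,::-1])
for n,q in(('top',p),('scene',s)):
    W=cloud(q)
    if n=='top': m=np.zeros((480,640),bool); m[165:262,255:342]=1
    else: m=np.zeros((480,640),bool); m[255:365,285:390]=1
    P=W[m]; P=P[np.isfinite(P).all(1)]
    print(n,'table z',np.median(P[P[:,2]<15][:,2]))
    T=P[abs(P[:,2]-50)<6]; 
    print('top pts',len(T),np.median(T[:,2]),T.min(0),T.max(0))
    print('rect',cv2.minAreaRect(T[:,:2].astype(np.float32)))
    C=P[(P[:,2]>108)&(P[:,2]<123)]
    print(P[P[:,2]>60].max(0),P[P[:,2]>60].min(0))
    np.save(n+'P.npy',P)
```

```text
top table z 1.6730159564958418
top pts 2305 51.3436986764862 [458.76083428  -3.24848424  44.28133155] [650.57949462 147.07285378  55.97150003]
rect ((554.5255126953125, 71.97522735595703), (150.12222290039062, 191.92259216308594), 89.78329467773438)
[639.051974   137.63760681 217.868826  ] [479.81590636   5.7268706   60.1050615 ]
scene table z -0.5969441697154282
top pts 1149 49.26092740487962 [ 382.18709331 -116.62508059   44.00470694] [655.19532774 152.90645793  55.98479532]
rect ((534.0534057617188, 66.06285095214844), (285.4230041503906, 250.64390563964844), 37.97910690307617)
[641.22847208 143.86014867 214.7105482 ] [ 382.89213909 -121.33596811   60.04398319]
```

Run:
```python
import numpy as np
for n in('top','scene'):
    P=np.load(n+'P.npy')
    h,e=np.histogram(P[:,2],bins=np.arange(-10,260,5));print(n,dict(zip(e[:-1].astype(int),h)))
```

```text
top {np.int64(-10): np.int64(12), np.int64(-5): np.int64(958), np.int64(0): np.int64(2738), np.int64(5): np.int64(321), np.int64(10): np.int64(60), np.int64(15): np.int64(20), np.int64(20): np.int64(14), np.int64(25): np.int64(1), np.int64(30): np.int64(0), np.int64(35): np.int64(1), np.int64(40): np.int64(11), np.int64(45): np.int64(603), np.int64(50): np.int64(1604), np.int64(55): np.int64(232), np.int64(60): np.int64(41), np.int64(65): np.int64(37), np.int64(70): np.int64(45), np.int64(75): np.int64(49), np.int64(80): np.int64(42), np.int64(85): np.int64(48), np.int64(90): np.int64(49), np.int64(95): np.int64(52), np.int64(100): np.int64(45), np.int64(105): np.int64(54), np.int64(110): np.int64(113), np.int64(115): np.int64(343), np.int64(120): np.int64(98), np.int64(125): np.int64(40), np.int64(130): np.int64(53), np.int64(135): np.int64(50), np.int64(140): np.int64(50), np.int64(145): np.int64(52), np.int64(150): np.int64(56), np.int64(155): np.int64(56), np.int64(160): np.int64(57), np.int64(165): np.int64(45), np.int64(170): np.int64(37), np.int64(175): np.int64(166), np.int64
[... 1269 characters left out ...]
04), np.int64(135): np.int64(115), np.int64(140): np.int64(120), np.int64(145): np.int64(100), np.int64(150): np.int64(104), np.int64(155): np.int64(109), np.int64(160): np.int64(119), np.int64(165): np.int64(105), np.int64(170): np.int64(121), np.int64(175): np.int64(78), np.int64(180): np.int64(31), np.int64(185): np.int64(20), np.int64(190): np.int64(21), np.int64(195): np.int64(25), np.int64(200): np.int64(23), np.int64(205): np.int64(27), np.int64(210): np.int64(10), np.int64(215): np.int64(0), np.int64(220): np.int64(0), np.int64(225): np.int64(0), np.int64(230): np.int64(0), np.int64(235): np.int64(0), np.int64(240): np.int64(0), np.int64(245): np.int64(0), np.int64(250): np.int64(0)}
```

View pics/crop_top.png

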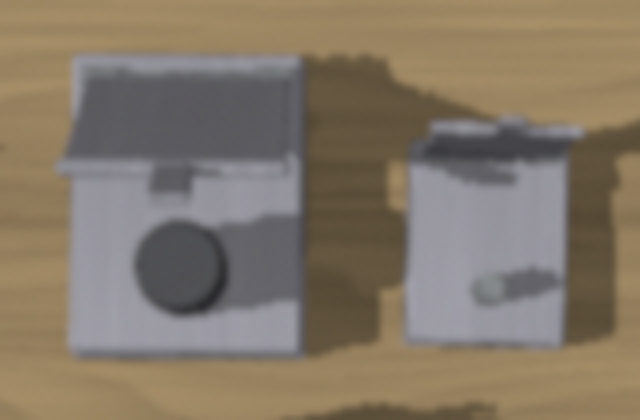

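View pics/crop_scene.png

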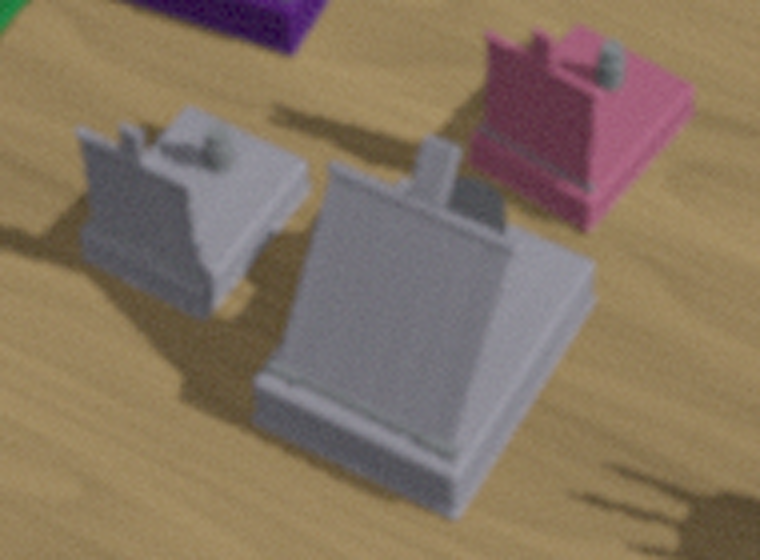

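The crops confirm it: the large light-grey tin has its dark cap at top pixel (295,227), and the guard leans over it with the tab at about (292,205). Next I fit the cap and guard.

Run:
```python
from h import *
P=np.load('topP.npy')
C=P[(abs(P[:,2]-117)<6)&(P[:,0]<540)]
print('cap',cv2.minEnclosingCircle(C[:,:2].astype(np.float32)),np.median(C,0),len(C))
S=np.load('sceneP.npy')
for n,P in(('top',P),('scene',S)):
    G=P[(P[:,2]>60)&(P[:,0]>545)&(P[:,2]<165)&(P[:,1]>0)&(P[:,1]<150)]
    for _ in range(4):
        c=G.mean(0);n_=np.linalg.svd(G-c,full_matrices=0)[2][2]; G=G[abs((G-c)@n_)<6]
    if n_[0]<0:n_=-n_
    print(n,len(G),c,n_,'angle',np.arctan2(n_[2],n_[0]),'yaw',np.arctan2(n_[1],n_[0]), 'x at z50',c[0]-n_[2]/n_[0]*(50-c[2]))
    T=P[(P[:,2]>184)&(P[:,2]<225)]
    print('tab',T.min(0),T.max(0),T.mean(0),len(T))
```

```text
cap ((508.3432922363281, 71.61199951171875), 28.622642517089844) [508.50404352  71.57545604 117.5344939 ] 404
top 973 [599.74665116  71.11587893 115.97853386] [0.84619026 0.01150151 0.53275676] angle 0.5618964277976215 yaw 0.013591271411447906 x at z50 641.2863752848549
tab [532.51919986  59.67809953 184.19025468] [559.30598529  90.42329112 217.868826  ] [543.68903794  71.72666966 202.92849529] 105
scene 2142 [598.67919329  77.30706518 112.93438447] [ 0.83656077 -0.00143799  0.54787226] angle 0.5798193601619662 yaw -0.0017189244001291667 x at z50 639.8955699384037
tab [530.38878725  61.12945478 184.96570307] [557.86846226  88.53181213 214.7105482 ] [543.87404793  76.34664225 199.07519988] 127
```

```bash
cat >> h.py <<'E'
HX,HZ=638.,50.
def quat(th,s=1):
    z=-np.array([np.sin(th),0,np.cos(th)]); y=np.array([0,s*1.,0]); x=np.cross(y,z)
    return Ro.from_matrix(np.stack([x,y,z],1)).as_quat()
def tabpose(th,y,r=179.,back=0,s=1):
    R=r+6+back  # TCP is 6 behind grasp point
    return np.array([HX+R*np.sin(th),y,HZ+R*np.cos(th)]),quat(th,s)
def downq(yaw): # tool y (jaw) at angle yaw from world x
    z=np.array([0,0,-1.]); y=np.array([np.cos(yaw),np.sin(yaw),0]); x=np.cross(y,z)
    return Ro.from_matrix(np.stack([x,y,z],1)).as_quat()
E
python3 - <<'E'
from h import *
for s in(1,-1):
    for th,b in((-.57,90),(-.57,0),(-.3,0),(0,0),(0,90)):
        q=inverse_kinematics(*tabpose(th,72.5,back=b,s=s)); print(s,th,b,None if q is None else np.round(q,2))
for yaw in np.arange(-180,180,30):
    q=inverse_kinematics([508,72,108],downq(np.radians(yaw))); print(yaw,None if q is None else np.round(q,2))
print(env.read_state()['t'])
E
```

```text
1 -0.57 90 [ 0.1  -0.14  1.97 -0.08  0.75 -1.43]
1 -0.57 0 [ 0.09  0.06  1.96 -0.09  0.55 -1.42]
1 -0.3 0 [ 0.07  0.24  1.64 -0.03  0.97 -1.49]
1 0 0 [ 0.06  0.51  1.22 -0.    1.41 -1.51]
1 0 90 [ 0.06  0.47  1.07 -0.    1.6  -1.51]
-1 -0.57 90 [ 0.1  -0.14  1.97 -0.08  0.75  1.71]
-1 -0.57 0 [ 0.09  0.06  1.96 -0.09  0.55  1.72]
-1 -0.3 0 [ 0.07  0.24  1.64 -0.03  0.97  1.65]
-1 0 0 [ 0.06  0.51  1.22 -0.    1.41  1.63]
-1 0 90 [ 0.06  0.47  1.07 -0.    1.6   1.63]
-180 None
-150 None
-120 [ 0.07  0.36  1.75 -0.    1.03  2.16]
-90 [ 0.07  0.36  1.75 -0.    1.03  1.64]
-60 [ 0.07  0.36  1.75 -0.    1.03  1.12]
-30 [ 0.07  0.36  1.75 -0.    1.03  0.59]
0 [ 0.07  0.36  1.75 -0.    1.03  0.07]
30 [ 0.07  0.36  1.75 -0.    1.03 -0.45]
60 [ 0.07  0.36  1.75 -0.    1.03 -0.98]
90 [ 0.07  0.36  1.75 -0.    1.03 -1.5 ]
120 [ 0.07  0.36  1.75 -0.    1.03 -2.02]
150 [ 0.07  0.36  1.75 -0.    1.03 -2.55]
0.6
```

Run:
```python
from h import *
s=env.read_state(); p=np.array(s['tool_pos'])
env.move_linear(p+[0,0,120],max_speed=200)
env.reach(*tabpose(-.57,72.5,back=90))
w=optics.camera('wrist'); save(w,'wrist1')
d=models.cut_out(w,'guard'); print([(x['confidence'],x['box']) for x in d])
c=models.cut_out(w,'cap'); print([(x['confidence'],x['box']) for x in c])
np.savez('wrist1.npz',**w)
W=cloud(w); 
P=W.reshape(-1,3); P=P[np.isfinite(P).all(1)]
G=P[(P[:,2]>60)&(P[:,0]>545)&(P[:,2]<165)&(P[:,1]>-10)&(P[:,1]<160)&(P[:,0]<680)]
for _ in range(5):
    cc=G.mean(0);n_=np.linalg.svd(G-cc,full_matrices=0)[2][2]; G=G[abs((G-cc)@n_)<5]
if n_[0]<0:n_=-n_
print(len(G),n_,'angle',np.arctan2(n_[2],n_[0]),'x at50',cc[0]-n_[2]/n_[0]*(50-cc[2]),G.min(0),G.max(0))
T=P[(P[:,2]>186)&(P[:,2]<225)&(abs(P[:,1]-72)<40)&(P[:,0]>520)&(P[:,0]<575)]
print('tab',T.min(0),T.max(0),np.percentile(T,[2,98],axis=0),len(T))
C=P[(abs(P[:,2]-116)<5)&(P[:,0]<538)&(P[:,0]>470)&(abs(P[:,1]-72)<40)]
if len(C): print('cap',cv2.minEnclosingCircle(C[:,:2].astype(np.float32)),np.percentile(C,[1,99],axis=0))
st=env.read_state();print(st['t'],st['tool_pos'],st['wrist_force'])
```

```text
[(0.72, [81.8, 165.3, 194.1, 244.5]), (0.68, [244.5, 202.0, 400.4, 247.3])]
[(0.93, [290.6, 82.6, 357.5, 164.7])]
2339 [ 8.39380138e-01 -7.25800466e-04  5.43544347e-01] angle 0.5746541098594081 x at50 632.8846430115186 [559.89948687   8.13273163  64.58724426] [623.70167159 136.87544898 161.93444193]
tab [528.4030649   60.42156894 186.04973341] [544.40220205  84.24032454 213.04278151] [[529.54178287  61.07044668 187.8666238 ]
 [542.63691805  83.61774419 212.3661595 ]] 559
cap ((505.9181823730469, 72.61328125), 28.72799301147461) [[479.32397377  46.39720906 111.2531629 ]
 [529.38610196  98.38972736 117.79136017]]
3.9667 [489.73258948  72.11019653 281.51320118] [0.72877655 0.51738627 0.12015218]
```

View pics/wrist1.png

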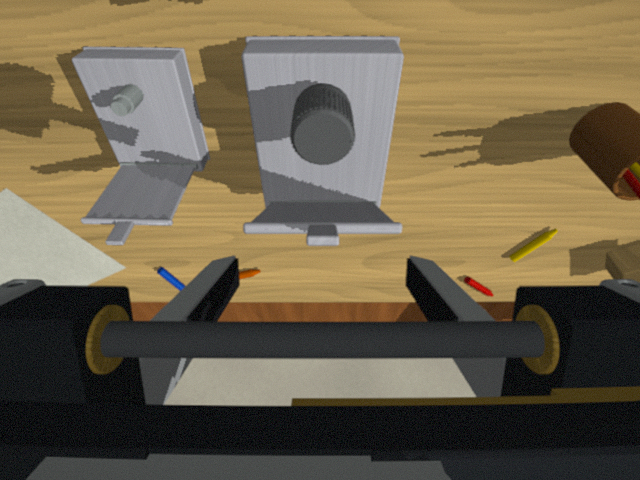

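The wrist view shows the tab at pixel (323,233) centred between the open fingers, and the cap at (323,130). The refined tab position is y≈72.4 with the guard at -0.575 rad, so I'll pinch it and fold it.

```bash
sed -i 's/^HX,HZ=.*/HX,HZ=637.,50./' h.py
python3 - <<'E'
from h import *
p,q=tabpose(-.575,72.4); 
env.move_linear(p,max_speed=80,orientation=q)
clamp(); st=env.read_state(); print(st['t'],st['width'],st['wrist_force'])
for th in np.linspace(-.575,0.0,8)[1:]:
    p,q=tabpose(th,72.4); env.move_linear(p,max_speed=60,orientation=q)
    st=env.read_state(); print(round(st['t'],2),round(st['width'],1),np.round(st['wrist_force'],1))
let_go()
p,q=tabpose(0,72.4,back=110); env.move_linear(p,max_speed=150,orientation=q)
s=optics.camera('scene'); save(s,'scene2'); np.savez('scene2.npz',**s)
P=cloud(s)[255:365,285:390].reshape(-1,3);P=P[np.isfinite(P).all(1)]
G=P[(P[:,2]>65)&(P[:,0]>600)&(P[:,2]<190)&(P[:,1]>10)&(P[:,1]<140)&(P[:,0]<680)]
for _ in range(5):
    cc=G.mean(0);n_=np.linalg.svd(G-cc,full_matrices=0)[2][2]; G=G[abs((G-cc)@n_)<6]
if n_[0]<0:n_=-n_
print(len(G),n_,'angle',-np.arctan2(n_[2],n_[0]))
st=env.read_state();print(st['t'],st['width'])
E
```

```text
6.3083 23.618689862903803 [-0.85896046 -4.61250941  0.55464324]
6.71 23.7 [-0.7 -6.1  1.1]
7.11 23.7 [ 0.5 -5.1  0.9]
7.51 23.6 [ 0.2 -5.4  1. ]
7.91 23.9 [ 0.9 -5.7  0.9]
8.31 24.0 [ 0.7 -5.4  0.8]
8.71 23.5 [ 0.9 -5.6  0.9]
9.11 23.4 [ 0.8 -6.8 -0.3]
1300 [ 0.9999976  -0.00128762 -0.00177456] angle 0.0017745590165381788
11.2 94.23702234223722
```

View pics/scene2.png

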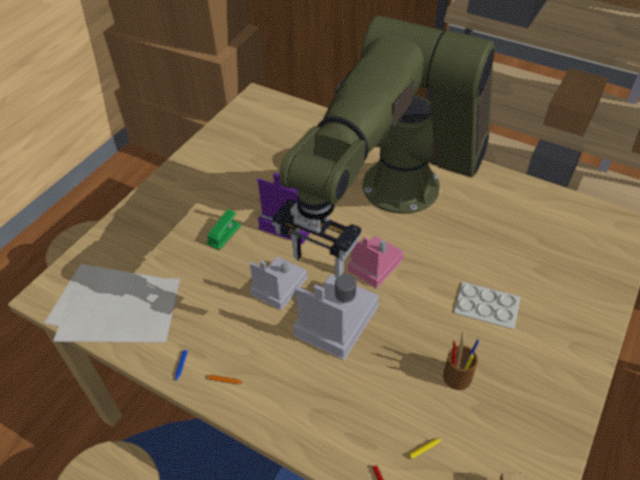

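The scene view shows the guard standing upright at (325,310), with a measured angle of about 0.00 rad. The cap at (345,288) is now free, so I'll go to it.

Run:
```python
from h import *
q=downq(np.pi/2)
st=env.read_state(); z=st['tool_pos'][2]
env.move_linear([507,72.2,z],max_speed=200,orientation=q)
env.move_linear([507,72.2,185],max_speed=200,orientation=q)
w=optics.camera('wrist'); save(w,'wrist3')
P=cloud(w).reshape(-1,3);P=P[np.isfinite(P).all(1)]
C=P[(abs(P[:,2]-116)<4)&(abs(P[:,0]-507)<40)&(abs(P[:,1]-72)<40)]
print('cap',cv2.minEnclosingCircle(C[:,:2].astype(np.float32)),np.percentile(C,[.5,50,99.5],axis=0),len(C))
st=env.read_state();print(st['t'],st['tool_pos'],st['wrist_force'])
```

```text
cap ((505.6686706542969, 72.40959167480469), 28.345439910888672) [[479.4652826   46.32515292 112.26903331]
 [504.39897684  72.17344421 116.32173649]
 [531.54865225  98.50447082 117.99200243]] 4645
12.9917 [507.6201755   72.23851994 186.12785827] [-0.22089993  1.11054406  0.0617864 ]
```

View pics/wrist3.png

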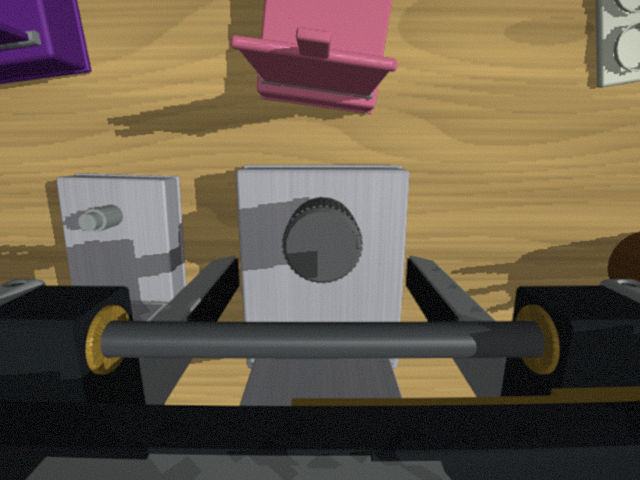

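The cap is centred between the fingers at wrist pixel (322,240), with its axis near (506.3, 72.3). I'll grip, turn, and probe for the keyway.

```bash
cat >> h.py <<'E'
CX,CY,CZ=506.4,72.3,108.
def press(deg,depth,speed=30,flim=35):
    """step down until depth reached or upward force exceeds flim; returns reached depth"""
    q=downq(np.pi/2-np.radians(deg)); f0=env.read_state()['wrist_force'][2]
    for d in np.arange(1.,depth+.01,1.):
        env.move_linear([CX,CY,CZ-d],max_speed=speed,orientation=q)
        s=env.read_state(); f=s['wrist_force']
        print(deg,d,round(s['tool_pos'][2],1),np.round(f,1),np.round(s['wrist_torque'],2),round(s['t'],2))
        if abs(f[2]-f0)>flim: return d
    return depth
E
python3 - <<'E'
from h import *
q=downq(np.pi/2)
env.move_linear([CX,CY,CZ],max_speed=80,orientation=q)
clamp(); st=env.read_state(); print(st['t'],st['width'],np.round(st['wrist_force'],1),st['tool_pos'])
for a in (10,20,31):
    env.move_linear([CX,CY,CZ],max_speed=20,orientation=downq(np.pi/2-np.radians(a)))
st=env.read_state(); print(st['t'],st['width'],np.round(st['wrist_force'],1),np.round(st['wrist_torque'],2))
press(31,6,flim=25)
E
```

```text
14.7833 56.75377564402631 [-0.3 -0.   0.8] [506.39208156  72.30804184 108.00580076]
15.775 56.567943808237054 [-0.  -0.2  0.6] [ 0.04 -0.12 -0.03]
31 1.0 107.1 [-1.3 -0.9  2. ] [-0.02 -0.02  0.02] 16.02
31 2.0 106.0 [-1.1  0.3  2.9] [ 0.03 -0.05  0.05] 16.27
31 3.0 105.0 [-1.2 -0.8  3.7] [-0.01 -0.06  0.04] 16.52
31 4.0 104.0 [ 0.4 -0.3  4.2] [-0.02 -0.07  0.07] 16.77
31 5.0 103.0 [-0.3 -0.4  4.5] [-0.02 -0.11  0.  ] 17.02
31 6.0 102.0 [ 0.6 -0.7  4.1] [ 0.02 -0.03 -0.03] 17.27
```

No hard stop at 3 mm, so this could be the keyway or the grip slipping. I'll continue and check.

Run:
```python
from h import *
q=downq(np.pi/2-np.radians(31))
for d in (7,8,9,10,11,12):
    env.move_linear([CX,CY,CZ-d],max_speed=30,orientation=q)
    s=env.read_state(); f=s['wrist_force']
    print(d,round(s['tool_pos'][2],1),np.round(f,1),np.round(s['wrist_torque'],2),round(s['width'],1),round(s['t'],2))
    if f[2]>30: break
w=optics.camera('wrist'); save(w,'wrist4'); s=optics.camera('scene'); save(s,'scene4')
for n,c in(('w',w),('s',s)):
    P=cloud(c).reshape(-1,3);P=P[np.isfinite(P).all(1)]
    C=P[(P[:,2]>85)&(P[:,2]<130)&(np.hypot(P[:,0]-506.4,P[:,1]-72.3)<20)]
    h,e=np.histogram(C[:,2],bins=np.arange(84,131,2)); print(n,dict(zip(e[:-1].astype(int).tolist(),h.tolist())))
a=s['img'][230:350,280:400]; cv2.imwrite('pics/crop4.png',cv2.resize(a,None,fx=5,fy=5,interpolation=cv2.INTER_CUBIC)[...,::-1])
```

```text
7 101.1 [-0.4  0.1  5.9] [-0.05 -0.03  0.01] 56.7 17.52
8 100.1 [-0.5 -0.4  5.5] [-0.01 -0.06  0.06] 56.8 17.77
9 99.1 [-1.  -0.2  5.6] [-0.05  0.02  0.02] 56.8 18.02
10 98.1 [-0.5 -0.2  6.9] [-0.04  0.02  0.01] 56.7 18.27
11 97.2 [-1.7 -1.6  6.5] [-0.03  0.04  0.03] 56.9 18.52
12 96.2 [-1.2 -0.2  6.6] [0.01 0.07 0.01] 56.7 18.77
w {84: 0, 86: 0, 88: 0, 90: 0, 92: 0, 94: 0, 96: 0, 98: 0, 100: 0, 102: 615, 104: 4110, 106: 57, 108: 0, 110: 0, 112: 0, 114: 0, 116: 0, 118: 0, 120: 0, 122: 0, 124: 0, 126: 0, 128: 0}
s {84: 0, 86: 0, 88: 0, 90: 0, 92: 0, 94: 0, 96: 1, 98: 7, 100: 10, 102: 17, 104: 11, 106: 9, 108: 3, 110: 0, 112: 0, 114: 0, 116: 0, 118: 0, 120: 0, 122: 0, 124: 0, 126: 0, 128: 0}
```

View pics/wrist4.png

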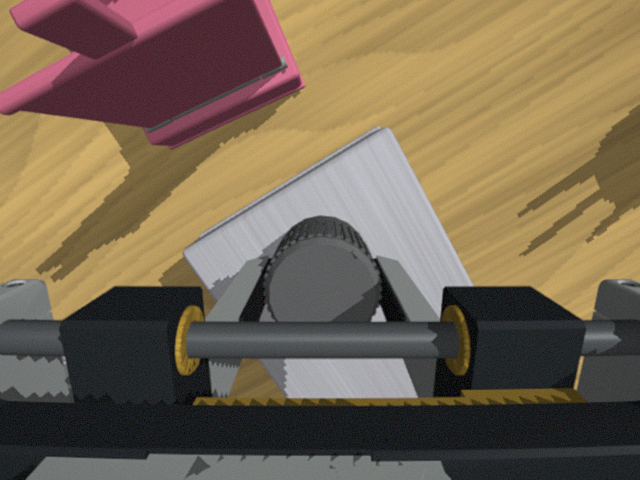

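View pics/crop4.png

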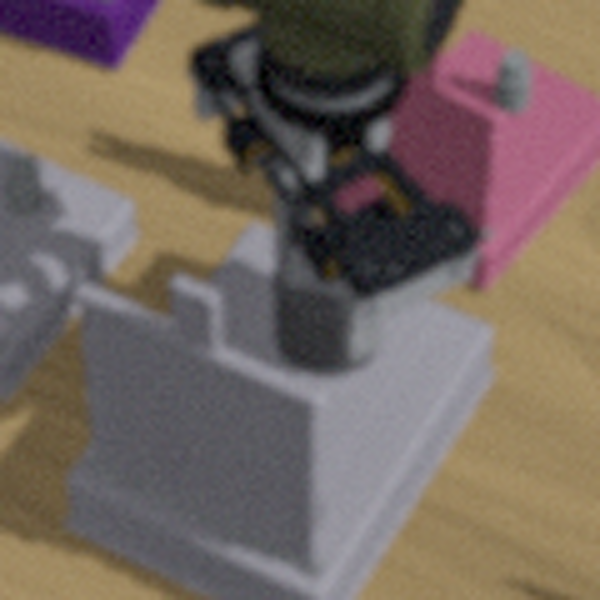

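The cap's top dropped from 116 mm to 104 mm along with the gripper, so the keyway is over the pin. I'll press slightly more until it seats firmly, verify, and hand in.

Run:
```python
from h import *
q=downq(np.pi/2-np.radians(31))
for d in (12.5,13,13.5):
    env.move_linear([CX,CY,CZ-d],max_speed=20,orientation=q)
    env.pause(.15); s=env.read_state(); f=s['wrist_force']
    print(d,round(s['tool_pos'][2],1),np.round(f,1),round(s['width'],1),round(s['t'],2))
    if f[2]>12: break
env.pause(.4)
w=optics.camera('wrist'); P=cloud(w).reshape(-1,3);P=P[np.isfinite(P).all(1)]
C=P[(P[:,2]>85)&(P[:,2]<130)&(np.hypot(P[:,0]-506.4,P[:,1]-72.3)<20)]
print('cap top',np.median(C[:,2]))
s=optics.camera('scene'); P=cloud(s)[255:365,285:390].reshape(-1,3);P=P[np.isfinite(P).all(1)]
G=P[(P[:,2]>65)&(P[:,0]>600)&(P[:,2]<190)&(P[:,1]>10)&(P[:,1]<140)&(P[:,0]<680)]
for _ in range(5):
    cc=G.mean(0);n_=np.linalg.svd(G-cc,full_matrices=0)[2][2]; G=G[abs((G-cc)@n_)<6]
print('guard',-n_[2]/n_[0]); t=optics.camera('top'); save(t,'top5')
print(env.read_state()['wrist_force'],env.read_state()['t'])
```

```text
12.5 96.0 [-2.1 -0.2  9.6] 56.6 19.27
13 95.9 [-5.3  0.  16.3] 56.8 19.68
cap top 104.42606910078197
guard 0.00209174915379397
[-5.95576858 -0.55087301 15.5974769 ] 20.225
```

View pics/top5.png

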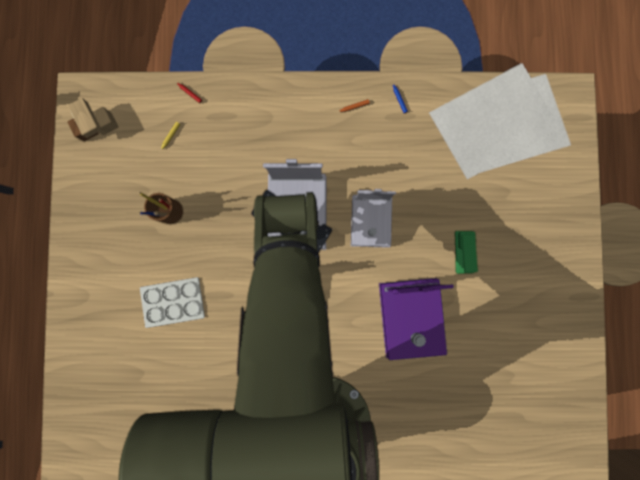

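The top view shows the guard upright at (294,165), and the cup (163,208), palette (172,302) and punch (466,252) where they were. The cap hit its hard stop at home, at about 16 N. I'm handing in while still holding it.

```bash
python3 -c "
from h import *
env.close_job()"
```

```text
the job is handed in; nothing more can be done
```

I folded the guard upright, turned the cap onto its keyway and pushed it fully home. The job was handed in at about 20 s, with the gripper still holding the cap down. No verdict is reported, so these are my own last checks:

- **Tin:** I worked on the large light-grey tin, the larger of its colour and neither pink nor purple.
- **Guard:** I pinched the tab and folded it to upright. The last depth reading put it 0.002 rad from upright.
- **Cap:** I gripped it across 56 mm and turned it 31° clockwise, and it went down on the first press. Its top dropped from about 116 mm to 104 mm, the full 12 mm of travel. It then met a hard stop, with about 16 N at the wrist.
- **Bystanders:** the pencil cup, hole punch and palette are at the same pixels in the top view as at the start.

None of the last checks failed. Earlier, the camera estimates of the tin's position disagreed by a few millimetres in y (71.7 from above, about 76 from the scene camera). The wrist view settled it at about 72.4.

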